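# Offer the praline dish to a customer

### The job

Offer the tasting dish across the bakery counter: first take the praline fork out of the slanted wooden block, stand it tines down in the little steel cup on the dish's rim and let go of it. Then take the dish by the wooden grip of its arch handle, lift it straight up clear of the counter, turn it about a quarter turn in the air so that the handle runs parallel to the long edges of the marble slab (its open side then faces the customer), and hold it out level and still over the middle of the slab, 10 to 20 cm above it: finish there, still holding it. The praline stays in the middle of the dish, untouched by the gripper, and the fork in its cup, the dish is never tipped, and the mug, the pot and the cake tester stay where they are.

Things in the scene. Friction and masses are not known exactly. Their poses are not given: they have to be found in the camera images.
- fork_mid (a point): Praline fork, straight, 155 mm, 28 g: steel tines (13 x 4 mm over both) and shank, round wooden handle 11 mm thick along its upper 79 mm. Point on its axis half-way along; z axis from tines to handle end, y across the tines. It starts tines down, 62 mm deep in a slot of the block, leaning about 25 degrees, handle end towards the robot's side; draw it out along its own axis.
- fork_tip (a point): The very end of the fork's tines, on its axis, 77.5 mm from fork_mid; same axes.
- block: Fixed slanted block of light wood, 130 mm wide (its y axis), about 110 mm high. Two slots at y = +32 and -32 mm lean 20 degrees, up and towards its -x side, which faces the robot; one holds the praline fork, the other the cake tester, in either order. Origin in the middle of its underside, z up.
- tester_knob (a point): Cake tester: a steel skewer with a round wooden knob 26 mm thick, standing in the other slot of the block; this point is the centre of the knob. To be left in its slot.
- dish_grip (a point): Tasting dish: white porcelain plate 200 mm wide, 16 mm high, with a stiff steel arch handle, 0.5 kg. Point: middle of the handle's wooden grip (76 long, 16 thick, 18 mm high), above the dish's middle, 118 mm above its underside. x runs along grip and arch to the fork cup (at the start away from the robot), y across the grip's 16 mm, z up. Arch legs 69 mm either side of the middle.
- dish_mid (a point): Lowest point of the hollow in the middle of the dish, 5 mm above the dish's underside; axes as for dish_grip. The hollow is a shallow round cone 124 mm across: it rises only 2 mm over the first 30 mm from the middle, then 9 mm over the next 32 mm.
- dish_cup (a point): Centre of the inner floor of the steel fork cup fixed upright on the dish's rim, 85 mm from the middle along the dish's x axis, 17 mm above the dish's underside; axes as for dish_grip. A round tube, 20 mm inside, 24 mm outside, its mouth 55 mm above this point. A fork standing in it may lean up to about 15 degrees.
- praline_center (a point): Centre of the praline, a loose hard chocolate ball of 32 mm diameter and 18 g that lies in the middle of the dish's hollow and rolls easily when the dish is tipped or jerked.
- slab: Fixed white marble slab, 160 mm (its x axis) by 200 mm (its y axis, the long edges) by 12 mm high, on the customer's side of the counter. Origin at the middle of its underside; x points across the counter to the customer, z up.
- mug_mid (a point): White coffee mug, 72 mm wide and 62 mm high, bystander; point on its axis half-way up.
- pot_mid (a point): Small rose-coloured lidded pot, 134 mm wide and 102 mm high, bystander; point on its axis 50 mm above the counter.
There are look-alikes about, which are no part of the job. Of the things like the part that bears praline_center, leave any that is turquoise; of the rest the smaller one is meant.

How it is judged:
On the way, in this order (a step that is already met when the one before it is completed fails the run):
1. the fork stands, let go, in the cup of the dish, and the dish still stands on the counter (distance between fork_tip and dish_cup below 0.016 m and angle between fork_mid's own z axis and vertical below 0.35 rad and contact force between fork and the fingers below 0.1 N and height (world z) of dish_mid below 0.012 m), for 0.3 s.
2. the dish is lifted clear of the counter by at least 35 mm, not yet turned the quarter turn (height (world z) of dish_mid above 0.04 m and angle between dish_mid's own z axis and vertical below 0.15 rad and contact force between dish and the fingers above 1 N and angle between the y axis of dish_mid and the x axis of slab, either way round above 0.45 rad), for 0.1 s.
At the end, for the whole second after the job is handed in: Held still over the slab: dish middle within 50 mm of the slab's middle, underside 75 to 245 mm up, level within 5 degrees, handle parallel to the slab's long edges within 10 degrees, praline within 12 mm of the hollow's middle, fork standing in the cup, untouched (horizontal distance between dish_mid and slab below 0.05 m and z of dish_mid in the frame of slab between 0.08 and 0.25 m and angle between dish_mid's own z axis and vertical below 0.09 rad and angle between the y axis of dish_mid and the x axis of slab, either way round below 0.17 rad and horizontal distance between praline_center and dish_mid below 0.012 m and z of praline_center in the frame of dish_mid below 0.025 m and distance between fork_tip and dish_cup below 0.016 m and angle between fork_mid's own z axis and vertical below 0.38 rad and contact force between fork and the fingers below 0.1 N and linear speed of dish below 0.03 m/s and contact force between dish and the fingers above 1 N and contact force between dish and slab below 0.1 N); the arm keeps its last pose, push and grip.
It fails at once if the praline rolls more than 25 mm from the middle of the dish (horizontal distance between praline_center and dish_mid above 0.025 m).
It fails at once if the gripper touches the praline (contact force between praline and the fingers above 0.2 N).
It fails at once if the dish is tipped more than 12 degrees (angle between dish_mid's own z axis and vertical above 0.21 rad).
It fails at once if the dish is turned round while it stands on the counter (height (world z) of dish_mid below 0.012 m and angle between the y axis of dish_mid and the x axis of slab, either way round below 0.5 rad).
It fails at once if the mug, the pot or the cake tester is pushed about (distance of any of mug_mid, pot_mid, tester_knob from where it was at the start of the episode above 0.03 m).
It also fails if it takes over 67 s, if anything falls off the work surface, if the arm or the gripper's body presses on something with over 40 N, if the wrist force passes 120 N, or if a joint passes its speed limit or range.

### The arm

A 6-joint arm with a two-finger parallel gripper is mounted at the origin on the work surface. World frame = base frame: x ahead of the robot, y to its left, z up, the work surface at z = 0. Lengths are in m, angles in rad, forces in N, time in s.
With the tool pointing down it reaches from about 0.375 to 0.9 m from the base axis. Payload 3.1 kg.
Tool frame: the origin (TCP) lies at the very end of the fingers, on their centre line; the grasp point (between the pads) lies 19 mm behind it; z points along the fingers, y is the line along which they close (so a half turn about z gives the same grasp; the last joint's range is limited). The gripper opens to 87 mm and grips with 3 to 60 N. Pads are 19 mm wide; open, the fingers measure 117 mm over their backs; the gripper's body (75 mm by 190 mm) begins 51 mm behind the grasp point.
Start: joints at [1.163, 0.527, 1.433, -0, 1.181, -0.178], TCP at [0.142, 0.609, 0.223] pointing down, gripper open.
Joint ranges: [-3.08, 3.08], [-0.75, 2.2], [0.22, 2.44], [-1.43, 4.57], [0, 2.65], [-2.85, 2.85]. Speed limits (rad/s): [2.79, 2.79, 3.14, 3.14, 3.14, 3.14].

### API

Orientations are given as a unit quaternion [x, y, z, w].
In Python, from rig import robot gives the robot as it stands. The module is installed in compiled form; this text tells all that it offers.
- The arm moves only by the tool servo_tool, never from a script. Its argument "rows" is one flat list of numbers, 5 for each row, row after row: the closure, from -1 (fully open) to 1 (shut), so that 0 is half open, then the shift along the tool's x, y, z in m, then the turn about the tool's z in degrees. A call has 1 to 5 rows; each row shifts and turns the commanded pose from where the row before left it, along the tool's axes as they then stand; what a row does not reach is not made up. A row lasts 1/12 s, in which the tool goes at most 41.7 mm and 7.16 degrees, less where a joint would pass 70% of its speed; a pose out of reach is approached as far as the arm can. A call with a gripper value outside its range is refused whole. The fingers move at their own pace and stop on an object; "newtons" is the grip in N (left out, the last holds). Time passes only in rows, so rows that do not move let the fingers close. It gives the time, the measured TCP pose, the force, the opening and the grip force at its end, in the units of the state.
- robot.get_obs(): the state, without advancing time (a new reading comes with each control period).
- robot.camera(name): name is "side" or "top"; returns a dict with "pixels" (384x512x3 uint8, red, green, blue), "intrinsics" (3x3 intrinsics, pixels), "rvec" (rotation vector, rad) and "tvec" (3), from world to camera coordinates, as OpenCV has them. Camera axes: x right, y down, z forward; pixel columns grow to the right and rows downward; lengths in m; the calibration is good to about 2 mm. A picture is of the moment at which its call begins. There is no depth.
- robot.hand_in(): hands the job in; it is judged then, once.
Trained networks look in a picture, given as the dict that the camera call returned (one of the last four; its "shot" number tells which), for a name from the list of things; names that differ only in an ending like _2 or _b are one class to them, and where a whole thing is asked for, a point or a joint stands for the part that bears it (a point fixed in the world has none). Each returns a list of dicts, best first, with "score" (0 to 1); they miss things now and then, are a little off and sometimes report something else, mostly with a low value. They report only what shows in the picture. A call takes as long as a camera call. They do not tell look-alikes from the thing itself.
- robot.spot_in(picture, query): "at" ([x, y, z] in m, in world coordinates, good to about 4 mm: the middle of the surface that is visible of it).
- robot.outline_of(picture, query): "region" (384x512 bool, what is visible of it).
- robot.place_of(picture, query): "at" ([x, y, z] in m, in world coordinates, good to about 4 mm: a listed point, or the origin of a listed thing).
The state is a dict: "time": time; "q": joint angles; "joint_velocities": joint speeds; "joint_torque": joint torques, N m; "position": TCP position; "tool_rot": TCP orientation; "ft_force": force on the tool from outside, world axes, zero at the start; "moment": the same for the moment, N m; "grip_width": finger opening in m; "grip_force": force on a finger pad.
Only numpy, scipy, OpenCV 4.12 (cv2) and the standard library are available. Lean on these libraries where they do the work, as an engineer would, in place of code of your own. Each camera call takes 0.05 s, during which the arm holds its last target. There are 200 camera calls.

## Working session

There is one attempt and no reset: what is moved stays moved. The work goes in short steps, Python scripts to look and compute and a tool call to move; the robot and the scene stay as the last step left them, time stands still between calls to the robot, and variables do not carry over. Pictures are saved under pics/ and viewed, at most 10 in all, crops included, and the job is handed in when it is done.

Besides the shell and the picture viewer there is one more tool, called after "Emit:" in YAML: its name, and indented under it one key for each argument. servo_tool: Moves the arm, as the interface text tells. Its arguments: {"type":"object","properties":{"rows":{"type":"array","items":{"type":"number"}},"newtons":{"type":"number"}},"required":["rows"]}

```bash
mkdir -p pics
cat > h.py <<'E'
import numpy as np, cv2
from rig import robot
def P(c,p):
    R=cv2.Rodrigues(np.array(c["rvec"],float))[0]; q=R@np.array(p,float)+np.ravel(c["tvec"]); u=np.array(c["intrinsics"])@q; return u[:2]/u[2]
def ray(c,px):
    R=cv2.Rodrigues(np.array(c["rvec"],float))[0]; t=np.ravel(c["tvec"]); o=-R.T@t
    d=R.T@np.linalg.solve(np.array(c["intrinsics"]),[px[0],px[1],1.]); return o,d/np.linalg.norm(d)
def tri(c1,p1,c2,p2):
    o1,d1=ray(c1,p1);o2,d2=ray(c2,p2)
    s=np.linalg.lstsq(np.c_[d1,-d2],o2-o1,rcond=None)[0]
    a,b=o1+s[0]*d1,o2+s[1]*d2
    return (a+b)/2,np.linalg.norm(a-b)
def onz(c,px,z):
    o,d=ray(c,px); return o+d*(z-o[2])/d[2]
def save(c,n,crop=None,s=1):
    im=c["pixels"][:,:,::-1]
    if crop: x0,y0,x1,y1=crop; im=im[y0:y1,x0:x1]
    cv2.imwrite("pics/"+n+".png",cv2.resize(im,None,fx=s,fy=s,interpolation=cv2.INTER_CUBIC))
E
python3 - <<'E'
from h import *
np.set_printoptions(precision=4,suppress=True)
cs={n:robot.camera(n) for n in("side","top")}
im=np.vstack([cs[n]["pixels"][:,:,::-1] for n in cs]); 
for n in cs: save(cs[n],n,None,1.5)
for q in "fork_mid fork_tip block tester_knob dish_grip dish_mid dish_cup praline_center slab mug_mid pot_mid".split():
  for n in cs:
    for r in robot.place_of(cs[n],q)[:4]: print(q,n,round(r["score"],2),np.array(r["at"]),P(cs[n],r["at"]).round())
print(robot.get_obs())
E
```

```text
fork_mid side 0.84 [ 0.5679 -0.3904  0.1149] [315. 320.]
fork_mid top 0.66 [ 0.5645 -0.3972  0.1158] [431. 195.]
fork_tip side 0.25 [ 0.5996 -0.0651  0.0037] [281. 238.]
block side 0.96 [ 0.5991 -0.3538  0.0014] [322. 350.]
block top 0.85 [ 0.5946 -0.3561  0.0017] [397. 188.]
tester_knob side 0.73 [ 0.5478 -0.3281  0.1205] [289. 285.]
tester_knob top 0.63 [ 0.5495 -0.3327  0.1247] [405. 202.]
dish_grip side 0.6 [0.5512 0.1718 0.1163] [243. 151.]
dish_grip top 0.58 [0.5432 0.1764 0.1184] [179. 211.]
dish_mid side 0.92 [0.5479 0.1747 0.0039] [243. 189.]
dish_mid top 0.86 [0.5475 0.1731 0.0051] [188. 212.]
dish_cup side 0.95 [0.6289 0.1648 0.018 ] [272. 183.]
dish_cup top 0.59 [0.6311 0.1652 0.0148] [190. 179.]
praline_center side 0.54 [0.55   0.1741 0.0231] [243. 182.]
praline_center side 0.48 [0.5347 0.3384 0.021 ] [231. 159.]
praline_center side 0.44 [0.3903 0.2018 0.0169] [184. 185.]
praline_center top 0.66 [0.5453 0.1709 0.0218] [188. 213.]
praline_center top 0.61 [0.389  0.2002 0.0141] [177. 277.]
praline_center top 0.5 [0.5316 0.3376 0.0205] [121. 220.]
slab side 0.76 [ 0.5972 -0.0634  0.0023] [279. 239.]
slab top 0.57 [ 0.6    -0.0722  0.003 ] [285. 189.]
mug_mid side 0.82 [ 0.4666 -0.0284  0.0311] [218. 225.]
mug_mid side 0.28 [ 0.6016 -0.0608  0.005 ] [281. 237.]
mug_mid top 0.61 [ 0.4705 -0.034   0.0297] [272. 241.]
pot_mid side 0.72 [0.7602 0.1521 0.049 ] [321. 171.]
pot_mid top 0.68 [0.7511 0.1523 0.0492] [193. 128.]
{'time': 1.2, 'q': array([ 1.1635,  0.5275,  1.4327,  0.    ,  1.1814, -0.1785]), 'joint_velocities': array([-0.0003,  0.0012,  0.0026,  0.0001,  0.0013,  0.    ]), 'joint_torque': array([ -0.0003, -44.003 , -17.6979,   0.0633,   0.0506,  -0.    ]), 'position': array([0.1417, 0.6087, 0.2226]), 'tool_rot': array([0.1141, 0.9935, 0.    , 0.    ]), 'ft_force': array([ 0.1627,  0.7191, -0.308 ]), 'moment': array([-0.0028,  0.0266,  0.0285]), 'grip_force': 0.0, 'grip_width': 0.08678569327457357}
```

View pics/side.png

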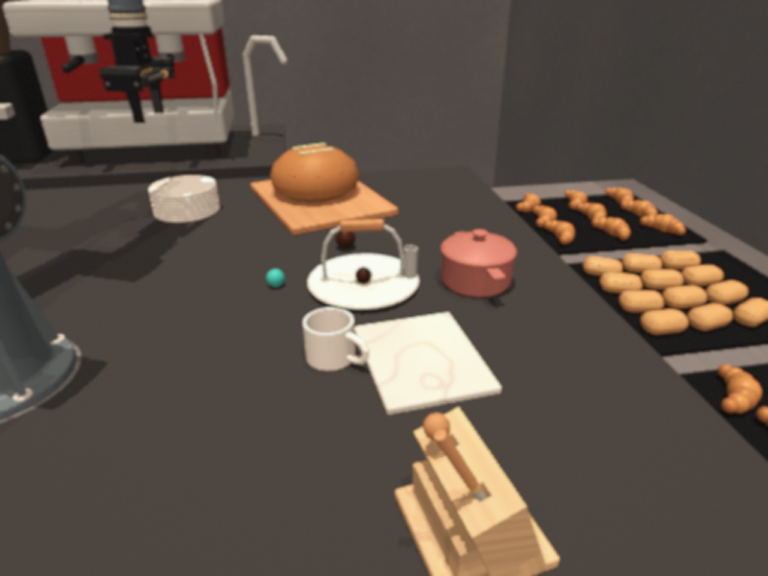

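View pics/top.png

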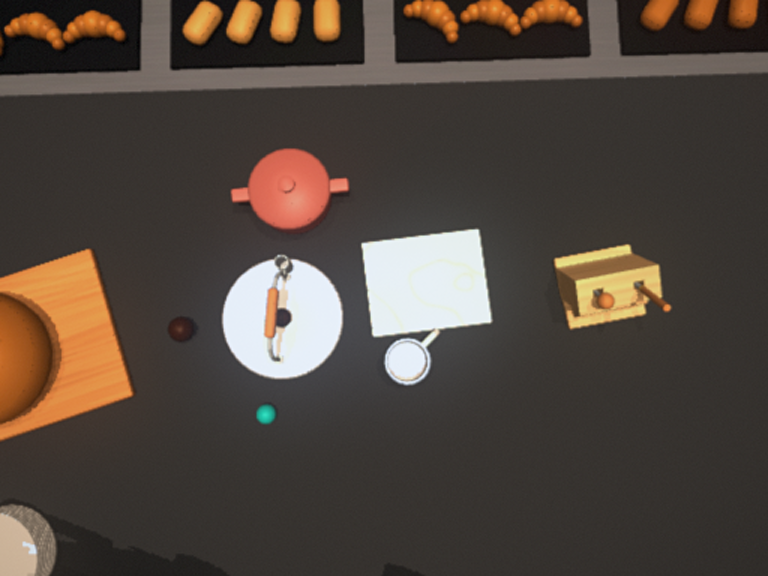

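The side view (native pixels) shows three candidates for the praline:
- A dark ball on the dish at (243,182).
- A larger dark ball on the counter at (231,159).
- A turquoise ball at (184,185).

I choose the small dark one on the dish. The block is at (310,330), with the tester's round knob at (289,285) and the fork's straight handle at about (305,310). In the top view the fork handle is at (431,195) and the knob at (405,202). Next I'll fit the axes and check with a crop.

Run:
```python
from h import *
np.set_printoptions(precision=4,suppress=True)
cs={n:robot.camera(n) for n in("side","top")}
pl=[];ends={}
for n,c in cs.items():
    r=robot.outline_of(c,"fork_mid")[0]; m=r["region"]
    ys,xs=np.nonzero(m); vx,vy,x0,y0=cv2.fitLine(np.c_[xs,ys].astype(np.float32),cv2.DIST_HUBER,0,.01,.01).ravel()
    t=(xs-x0)*vx+(ys-y0)*vy
    e=[np.array([x0+vx*k,y0+vy*k]) for k in(t.min(),t.max())]; ends[n]=e
    print(n,r["score"],m.sum(),e)
    o,d=ray(c,e[0]); _,d2=ray(c,e[1]); nn=np.cross(d,d2); nn/=np.linalg.norm(nn); pl.append((nn,nn@o))
d=np.cross(pl[0][0],pl[1][0]); d/=np.linalg.norm(d); d*=np.sign(d[2])
A=np.array([pl[0][0],pl[1][0],[0,0,1]])
for z in(.115,.15,.18): print("axis at z",z,np.linalg.solve(A,[pl[0][1],pl[1][1],z]))
print("dir",d,"lean",np.degrees(np.arccos(d[2])))
# ends via top/side pairs: closest point of axis to each ray
p0=np.linalg.solve(A,[pl[0][1],pl[1][1],.115])
for n,c in cs.items():
    for e in ends[n]:
        o,r=ray(c,e); s=np.linalg.lstsq(np.c_[d,-r],o-p0,rcond=None)[0]; print(n,"end s from z=.115",s[0],p0+d*s[0])
for q,z in(("slab",.012),("dish_mid",.01),("block",.0)):
    m=robot.outline_of(cs["top"],q)[0]["region"].astype(np.uint8)
    k=cv2.findContours(m,0,1)[0]; k=max(k,key=cv2.contourArea)
    b=cv2.boxPoints(cv2.minAreaRect(k)); w=np.array([onz(cs["top"],p,z)[:2] for p in b]); print(q,w.tolist(),w.mean(0),[np.degrees(np.arctan2(*(w[i+1]-w[i])[::-1])).round(1) for i in range(3)])
for n in cs:
  for q in("dish_grip",):
    m=robot.outline_of(cs[n],q)[0]["region"]; print(n,q,m.sum())
a=cs["side"]["pixels"][255:384,250:379,::-1]; b=cs["top"]["pixels"][150:279,350:479,::-1]; c=cs["side"]["pixels"][130:210,190:319,::-1];c=cv2.copyMakeBorder(c,0,49,0,0,0)
cv2.imwrite("pics/crop.png",cv2.resize(np.hstack([a,b,c]),(790,263),interpolation=cv2.INTER_CUBIC))
```

```text
side 0.71 415 [array([291.5414, 286.3   ]), array([321.6086, 332.2561])]Traceback (most recent call last):
  File "<stdin>", line 6, in <module>
IndexError: list index out of range
```

Run:
```python
from h import *
np.set_printoptions(precision=4,suppress=True)
cs={n:robot.camera(n) for n in("side","top")}
r=robot.outline_of(cs["top"],"fork_mid"); print(len(r), r and r[0]["region"].sum())
hsv=cv2.cvtColor(cs["top"]["pixels"],cv2.COLOR_RGB2HSV)
roi=np.zeros((384,512),bool); roi[180:215,422:460]=1
print("hsv handle",hsv[200,438],hsv[195,433],"wood",hsv[185,415],hsv[190,425])
m=r[0]["region"] if r else roi&(hsv[...,0]<14)&(hsv[...,1]>140)&(hsv[...,2]>70)
a=cs["side"]["pixels"][255:384,250:379,::-1]; b=cs["top"]["pixels"][150:279,350:479,::-1].copy(); b2=b.copy(); b2[m[150:279,350:479]]=(255,0,0)
c=cs["side"]["pixels"][130:210,190:319,::-1];c=cv2.copyMakeBorder(c,0,49,0,0,0)
cv2.imwrite("pics/crop.png",cv2.resize(np.vstack([np.hstack([a,b]),np.hstack([c,b2])]),(600,600),interpolation=cv2.INTER_CUBIC))
ms={"side":robot.outline_of(cs["side"],"fork_mid")[0]["region"],"top":m}
pl=[];ends={}
for n,c in cs.items():
    ys,xs=np.nonzero(ms[n]); vx,vy,x0,y0=cv2.fitLine(np.c_[xs,ys].astype(np.float32),cv2.DIST_HUBER,0,.01,.01).ravel()
    t=(xs-x0)*vx+(ys-y0)*vy
    e=[np.array([x0+vx*k,y0+vy*k]) for k in(t.min(),t.max())]; ends[n]=e; print(n,len(xs),e)
    o,d=ray(c,e[0]); _,d2=ray(c,e[1]); nn=np.cross(d,d2); nn/=np.linalg.norm(nn); pl.append((nn,nn@o))
d=np.cross(pl[0][0],pl[1][0]); d/=np.linalg.norm(d); d*=np.sign(d[2])
A=np.array([pl[0][0],pl[1][0],[0,0,1]]); p0=np.linalg.solve(A,[pl[0][1],pl[1][1],.115])
print("p0",p0,"dir",d,"lean",np.degrees(np.arccos(d[2])))
for n,c in cs.items():
    for e in ends[n]:
        o,r=ray(c,e); s=np.linalg.lstsq(np.c_[d,-r],o-p0,rcond=None)[0]; print(n,"end s",s[0],p0+d*s[0])
for q,z in(("slab",.012),("block",.0)):
    r=robot.outline_of(cs["top"],q)
    if not r: print("no",q);continue
    k=max(cv2.findContours(r[0]["region"].astype(np.uint8),0,1)[0],key=cv2.contourArea)
    w=np.array([onz(cs["top"],p,z)[:2] for p in cv2.boxPoints(cv2.minAreaRect(k))]); print(q,w.tolist(),w.mean(0),[np.degrees(np.arctan2(*(w[i+1]-w[i])[::-1])).round(1) for i in range(3)])
```

```text
0 []
hsv handle [ 13 182 119] [ 12 174 132] wood [ 21 127 229] [ 19  41 105]Traceback (most recent call last):
  File "<stdin>", line 12, in <module>
IndexError: list index out of range
```

View pics/crop.png

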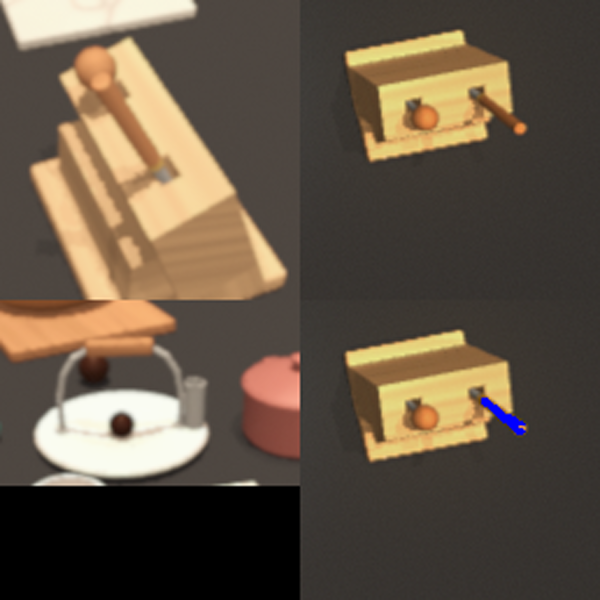

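The crop confirms the choices. The fork is the straight handle: side (295,289)→(318,327), top (429,193)→(445,205). The tester has the knob. The praline is the small dark ball under the arch, with the cup at the right of the rim.

Run:
```python
from h import *
np.set_printoptions(precision=4,suppress=True)
cs={n:robot.camera(n) for n in("side","top")}
hsv=cv2.cvtColor(cs["top"]["pixels"],cv2.COLOR_RGB2HSV)
roi=np.zeros((384,512),bool); roi[180:215,422:460]=1
m=roi&(hsv[...,0]<14)&(hsv[...,1]>140)&(hsv[...,2]>70)
ys,xs=np.nonzero(m); vx,vy,x0,y0=cv2.fitLine(np.c_[xs,ys].astype(np.float32),cv2.DIST_HUBER,0,.01,.01).ravel()
t=(xs-x0)*vx+(ys-y0)*vy
ends={"top":[np.array([x0+vx*k,y0+vy*k]) for k in(t.min(),t.max())],"side":[np.array([295.1,289.4]),np.array([317.9,327.2])]}
r=robot.outline_of(cs["side"],"fork_mid"); 
if r:
    ys,xs=np.nonzero(r[0]["region"]); k=ys>295; vx,vy,x0,y0=cv2.fitLine(np.c_[xs,ys][k].astype(np.float32),cv2.DIST_HUBER,0,.01,.01).ravel(); print("side net",[x0+vx*(y-y0)/vy for y in (289.4,327.2)])
pl=[]
for n,c in cs.items():
    e=ends[n]; print(n,e); o,d=ray(c,e[0]); _,d2=ray(c,e[1]); nn=np.cross(d,d2); nn/=np.linalg.norm(nn); pl.append((nn,nn@o))
d=np.cross(pl[0][0],pl[1][0]); d/=np.linalg.norm(d); d*=np.sign(d[2])
A=np.array([pl[0][0],pl[1][0],[0,0,1]]); p0=np.linalg.solve(A,[pl[0][1],pl[1][1],.115])
print("p0",p0,"dir",d,"lean",np.degrees(np.arccos(d[2])),"az",np.degrees(np.arctan2(d[1],d[0])))
for n,c in cs.items():
    for e in ends[n]:
        o,r=ray(c,e); s=np.linalg.lstsq(np.c_[d,-r],o-p0,rcond=None)[0]; print(n,"end s",s[0],p0+d*s[0])
for q,z in(("slab",.012),("block",.0)):
  for n in cs:
    r=robot.outline_of(cs[n],q)
    if not r: print("no",q);continue
    k=max(cv2.findContours(r[0]["region"].astype(np.uint8),0,1)[0],key=cv2.contourArea)
    w=np.array([onz(cs[n],p,z)[:2] for p in k[:,0].astype(float)],np.float32); rr=cv2.minAreaRect(w); print(q,n,rr)
```

```text
side net [np.float32(292.59418), np.float32(318.4098)]
side [array([295.1, 289.4]), array([317.9, 327.2])]
top [array([427.8438, 192.2001]), array([445.8167, 206.2347])]
p0 [ 0.5663 -0.3945  0.115 ] dir [-0.4205 -0.0447  0.9062] lean 25.01521182225228 az -173.93366134678155
side end s 0.07162025508163264 [ 0.5361 -0.3977  0.1799]
side end s -0.011932615250933325 [ 0.5713 -0.394   0.1042]
top end s -0.012198563734787107 [ 0.5714 -0.394   0.1039]
top end s 0.08158945228672766 [ 0.532  -0.3982  0.1889]
slab side ((0.6002295613288879, -0.07300899177789688), (0.16098652780056, 0.20983920991420746), 5.115837097167969)
slab top ((0.601595401763916, -0.06864508241415024), (0.16138722002506256, 0.20035575330257416), 5.314913272857666)
block side ((0.5817019939422607, -0.3021785318851471), (0.1296178251504898, 0.23527224361896515), 9.689615249633789)
block top ((0.5926963090896606, -0.3781690001487732), (0.1218625158071518, 0.17433549463748932), 9.730547904968262)
```

Emit:
servo_tool:
  rows: [0, 0, 0, 0, -7, 0, 0, 0, 0, -7, 0, 0, 0, 0, -7, 0, -0.0194, -0.0336, 0, 0, 0, -0.0194, -0.0336, 0, 0]

```text
time: 2.37
position: [0.1889, 0.548, 0.2224]
tool_rot: [-0.071, 0.997, 0.0, 0.0]
ft_force: [0.8, -1.0, -0.1]
grip_width: 0.0616
grip_force: 0.0
```

Emit:
servo_tool:
  rows: [0, -0.0194, -0.0336, 0, 0, 0, -0.0194, -0.0336, 0, 0, 0, -0.0194, -0.0336, 0, 0, 0, -0.0194, -0.0336, 0, 0, 0, -0.0194, -0.0336, 0, 0]

```text
time: 2.78
position: [0.3094, 0.393, 0.2228]
tool_rot: [-0.069, 0.998, 0.0, 0.0]
ft_force: [-0.2, 0.1, 0.2]
grip_width: 0.0442
grip_force: 0.0
```

Emit:
servo_tool:
  rows: [0, -0.0194, -0.0336, 0, 0, 0, -0.0194, -0.0336, 0, 0, 0, -0.0194, -0.0336, 0, 0, 0, -0.0194, -0.0336, 0, 0, 0, -0.0194, -0.0336, 0, 0]

```text
time: 3.2
position: [0.4287, 0.2397, 0.2228]
tool_rot: [-0.069, 0.998, 0.0, 0.0]
ft_force: [0.6, -1.0, -0.2]
grip_width: 0.0435
grip_force: 0.0
```

Emit:
servo_tool:
  rows: [0, -0.0194, -0.0336, 0, 0, 0, -0.0194, -0.0336, 0, 0, 0, -0.0194, -0.0336, 0, 0, 0, 0.0021, -0.0391, 0, 0, 0, 0.0021, -0.0391, 0, 0]

```text
time: 3.62
position: [0.5073, 0.0695, 0.2227]
tool_rot: [-0.069, 0.998, -0.0, 0.001]
ft_force: [1.2, -0.1, -0.9]
grip_width: 0.0434
grip_force: 0.0
```

Emit:
servo_tool:
  rows: [0, 0.0021, -0.0391, 0, 0, 0, 0.0021, -0.0391, 0, 0, 0, 0.0021, -0.0391, 0, 0, 0, 0.0021, -0.0391, 0, 0, 0, 0.0021, -0.0391, 0, 0]

```text
time: 4.03
position: [0.5221, -0.1257, 0.2228]
tool_rot: [-0.069, 0.998, -0.0, 0.0]
ft_force: [1.5, -0.2, 0.5]
grip_width: 0.0433
grip_force: 0.0
```

Emit:
servo_tool:
  rows: [0, 0.0021, -0.0391, 0, 0, 0, 0.0021, -0.0391, 0, 0, 0, 0.0021, -0.0391, 0, 0, 0, 0.0021, -0.0391, 0, 0, 0, 0.0021, -0.0391, 0, 0]

```text
time: 4.45
position: [0.5384, -0.3209, 0.2227]
tool_rot: [-0.069, 0.998, -0.0, 0.0]
ft_force: [0.0, 0.0, 0.1]
grip_width: 0.0433
grip_force: 0.0
```

Emit:
servo_tool:
  rows: [0, 0.0021, -0.0391, 0, 0, 0, 0.0021, -0.0391, 0, 0, 0, 0, 0, 0, 0, 0, 0, 0, 0, 0, 0, 0, 0, 0, 0]

```text
time: 4.87
position: [0.5447, -0.3963, 0.222]
tool_rot: [-0.068, 0.998, 0.001, -0.0]
ft_force: [-0.3, 0.9, -1.4]
grip_width: 0.0436
grip_force: 0.0
```

Emit:
servo_tool:
  rows: [0, -0.002, 0, 0.025, 0, 0, 0, 0, 0.025, 0, 0, 0, 0, 0.02, 0, 0, 0, 0, 0.013, 0, 0, 0, 0, 0, 0]

```text
time: 5.28
position: [0.5457, -0.3932, 0.1364]
tool_rot: [-0.07, 0.998, 0.003, -0.002]
ft_force: [0.3, 0.5, 0.1]
grip_width: 0.0433
grip_force: 0.0
```

Emit:
servo_tool:
  rows: [1, 0, 0, 0, 0, 1, 0, 0, 0, 0, 1, 0, 0, 0, 0, 1, 0, 0, 0, 0, 1, 0, 0, 0, 0]
  newtons: 20

```text
time: 5.7
position: [0.5476, -0.397, 0.1408]
tool_rot: [-0.069, 0.998, -0.001, 0.001]
ft_force: [0.1, -0.6, -0.3]
grip_width: 0.0182
grip_force: 0.0
```

Emit:
servo_tool:
  rows: [1, 0, 0, 0, 0, 1, 0, 0, 0, 0, 1, 0, 0, 0, 0]

```text
time: 5.95
position: [0.5472, -0.3968, 0.1401]
tool_rot: [-0.069, 0.998, -0.0, 0.0]
ft_force: [-0.2, -0.4, 3.1]
grip_width: 0.0105
grip_force: 20.0
```

Run:
```python
from h import *
cs={n:robot.camera(n) for n in("side","top")}
a=cs["side"]["pixels"][184:384,200:400,::-1]; b=cs["top"]["pixels"][120:320,312:512,::-1]
cv2.imwrite("pics/g.png",cv2.resize(np.hstack([a,b]),(800,400),interpolation=cv2.INTER_CUBIC))
```

```text
(no output)
```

View pics/g.png

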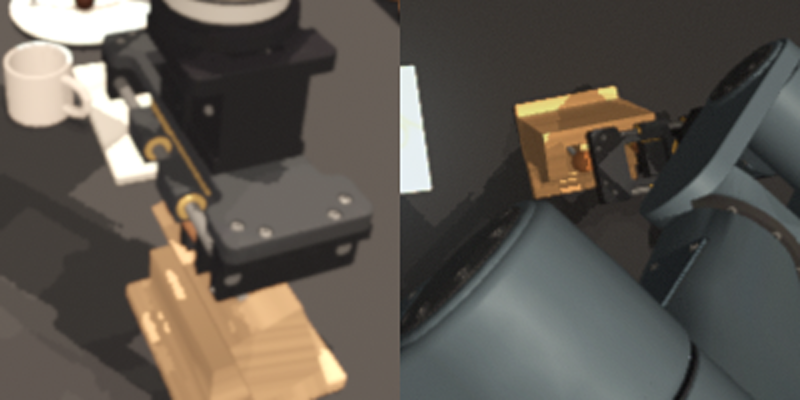

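Emit:
servo_tool:
  rows: [1, 0.0034, 0, -0.0073, 0, 1, 0.0046, 0, -0.01, 0, 1, 0.0046, 0, -0.01, 0, 1, 0.0046, 0, -0.01, 0, 1, 0.0046, 0, -0.01, 0]

```text
time: 6.47
position: [0.5249, -0.3998, 0.1883]
tool_rot: [-0.069, 0.998, -0.0, -0.0]
ft_force: [-0.1, 0.1, -0.1]
grip_width: 0.0102
grip_force: 20.0
```

Emit:
servo_tool:
  rows: [1, 0.0046, 0, -0.01, 0, 1, 0.0046, 0, -0.01, 0, 1, 0.0046, 0, -0.01, 0, 1, 0.0046, 0, -0.01, 0, 1, 0, 0, -0.02, 0]

```text
time: 6.88
position: [0.5052, -0.4012, 0.246]
tool_rot: [-0.068, 0.998, 0.002, -0.002]
ft_force: [-0.2, 0.4, -0.7]
grip_width: 0.0101
grip_force: 20.0
```

Emit:
servo_tool:
  rows: [1, 0, 0, -0.02, 0, 1, 0, 0, -0.01, 0, 1, 0, 0, 0, 0, 1, 0, 0, 0, 0]

```text
time: 7.22
position: [0.5073, -0.4021, 0.2773]
tool_rot: [-0.069, 0.998, -0.0, 0.0]
ft_force: [0.0, -0.3, -0.8]
grip_width: 0.0102
grip_force: 20.0
```

Run:
```python
from h import *
c=robot.camera("side"); save(c,"drawn",(200,130,456,384),2)
print(robot.get_obs()["position"],robot.get_obs()["grip_width"])
for r in robot.place_of(c,"fork_tip")+robot.place_of(c,"fork_mid"): print(r["score"],r["at"])
```

```text
[ 0.5068911  -0.40160568  0.27614507] 0.010030760680226533
0.72 [0.5579, -0.394, 0.1827]
0.93 [0.5294, -0.3995, 0.2489]
```

View pics/drawn.png

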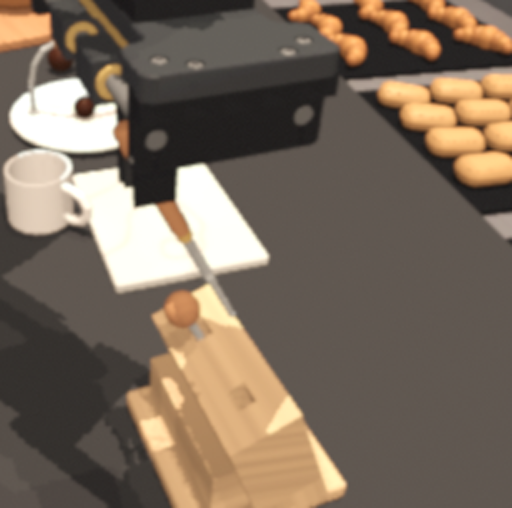

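Emit:
servo_tool:
  rows: [1, 0, 0, 0, 4, 1, 0, 0, 0, 7, 1, 0, 0, 0, 7, 1, 0, 0, 0, 7, 1, 0, 0, 0, 7]

```text
time: 7.78
position: [0.5069, -0.4015, 0.2752]
tool_rot: [0.212, 0.977, 0.001, -0.001]
ft_force: [-0.9, 0.0, -0.5]
grip_width: 0.0101
grip_force: 20.0
```

Emit:
servo_tool:
  rows: [1, 0, 0, 0, 7, 1, 0, 0, 0, 7, 1, 0, 0, 0, 7, 1, 0, 0, 0, 7, 1, 0, 0, 0, 7]

```text
time: 8.2
position: [0.5069, -0.4015, 0.2752]
tool_rot: [0.496, 0.868, 0.0, -0.001]
ft_force: [-0.1, 0.6, -0.6]
grip_width: 0.0101
grip_force: 20.0
```

Emit:
servo_tool:
  rows: [1, 0, 0, 0, 7, 1, 0, 0, 0, 7, 1, 0, 0, 0, 7, 1, 0, 0, 0, 7, 1, 0, 0, 0, 7]

```text
time: 8.62
position: [0.5069, -0.4015, 0.2752]
tool_rot: [0.734, 0.679, 0.0, -0.002]
ft_force: [0.1, 0.4, -0.3]
grip_width: 0.0102
grip_force: 20.0
```

Emit:
servo_tool:
  rows: [1, 0, 0, 0, 7, 1, 0, 0, 0, 7, 1, 0, 0, 0, 7, 1, 0, 0, 0, 7, 1, 0, 0, 0, 7]

```text
time: 9.03
position: [0.5069, -0.4015, 0.2752]
tool_rot: [0.904, 0.427, -0.0, -0.001]
ft_force: [0.6, -0.1, -0.6]
grip_width: 0.0099
grip_force: 20.0
```

Emit:
servo_tool:
  rows: [1, 0, 0, 0, 7, 1, 0, 0, 0, 7, 1, 0, 0, 0, 7, 1, 0, 0, 0, 7, 1, 0, 0, 0, 7]

```text
time: 9.45
position: [0.5069, -0.4015, 0.2752]
tool_rot: [0.991, 0.135, -0.001, -0.001]
ft_force: [-0.4, 0.2, -0.0]
grip_width: 0.0102
grip_force: 20.0
```

Emit:
servo_tool:
  rows: [1, 0, 0, 0, 7, 1, 0, 0, 0, 7, 1, 0, 0, 0, 5, 1, 0, 0, 0, 3, 1, 0, 0, 0, 0]

```text
time: 9.87
position: [0.5069, -0.4016, 0.2753]
tool_rot: [0.999, -0.054, -0.001, -0.001]
ft_force: [0.5, 0.2, 0.0]
grip_width: 0.0104
grip_force: 20.0
```

Emit:
servo_tool:
  rows: [1, 0.004, -0.018, 0, 0, 1, 0.0076, -0.036, 0, 0, 1, 0.0076, -0.036, 0, 0, 1, 0.0076, -0.036, 0, 0, 1, 0.0076, -0.036, 0, 0]

```text
time: 10.28
position: [0.5586, -0.243, 0.2758]
tool_rot: [0.999, -0.053, -0.001, -0.001]
ft_force: [-0.2, -0.3, -0.6]
grip_width: 0.0106
grip_force: 20.0
```

Emit:
servo_tool:
  rows: [1, 0.0076, -0.036, 0, 0, 1, 0.0076, -0.036, 0, 0, 1, 0.0076, -0.036, 0, 0, 1, 0.0076, -0.036, 0, 0, 1, 0.0076, -0.036, 0, 0]

```text
time: 10.7
position: [0.6156, -0.0678, 0.276]
tool_rot: [0.999, -0.052, -0.001, -0.0]
ft_force: [0.5, -0.4, -0.5]
grip_width: 0.0105
grip_force: 20.0
```

Emit:
servo_tool:
  rows: [1, 0.0076, -0.036, 0, 0, 1, 0.0076, -0.036, 0, 0, 1, 0.0076, -0.036, 0, 0, 1, 0.0076, -0.036, 0, 0, 1, 0.0076, -0.036, 0, 0]

```text
time: 11.12
position: [0.6725, 0.1071, 0.2758]
tool_rot: [0.999, -0.052, -0.001, 0.0]
ft_force: [-0.2, -0.2, -0.5]
grip_width: 0.0103
grip_force: 20.0
```

Emit:
servo_tool:
  rows: [1, 0.0076, -0.036, 0, 0, 1, 0.004, -0.018, 0.03, 0, 1, 0, 0, 0.03, 0, 1, 0, 0, 0.01, 0, 1, 0, 0, 0, 0]

```text
time: 11.53
position: [0.6867, 0.1576, 0.2017]
tool_rot: [0.999, -0.053, -0.005, 0.001]
ft_force: [0.4, -0.4, -1.1]
grip_width: 0.0099
grip_force: 20.0
```

```bash
cat > look.py <<'E'
from h import *
import sys
np.set_printoptions(precision=4,suppress=True)
cs={n:robot.camera(n) for n in("side","top")}
for q in("fork_tip","fork_mid","dish_cup","dish_mid","praline_center"):
  for n in cs:
    for r in robot.place_of(cs[n],q)[:2]:
      if r["score"]>.4: print(q,n,round(r["score"],2),np.array(r["at"]))
o=robot.get_obs(); print(o["time"],o["position"],o["tool_rot"],o["q"],o["ft_force"],o["grip_width"])
a=cs["side"]["pixels"][100:250,180:380,::-1]; b=cs["top"]["pixels"][100:250,90:290,::-1]
cv2.imwrite("pics/%s.png"%sys.argv[1],cv2.resize(np.hstack([a,b]),(800,300),interpolation=cv2.INTER_CUBIC))
E
python3 look.py l1
```

```text
fork_tip side 0.59 [0.6288 0.1626 0.107 ]
fork_tip top 0.74 [ 0.4753 -0.0324  0.0275]
fork_mid side 0.52 [0.6656 0.1626 0.1728]
fork_mid side 0.49 [0.549  0.1733 0.12  ]
fork_mid top 0.73 [ 0.5987 -0.3558 -0.0009]
dish_cup side 0.98 [0.6281 0.1624 0.0159]
dish_cup top 0.62 [0.6278 0.1654 0.0217]
dish_mid side 0.71 [0.5449 0.1756 0.002 ]
dish_mid top 0.55 [0.547  0.169  0.0038]
praline_center side 0.62 [0.5362 0.3393 0.0202]
praline_center side 0.47 [0.5471 0.1747 0.0235]
praline_center top 0.45 [0.5463 0.1758 0.0236]
12.1333 [0.6901 0.1575 0.2074] [ 0.9986 -0.0534  0.0004 -0.    ] [0.067  0.658  1.2182 0.     1.2647 1.7445] [ 1.2323  0.1172 -0.4792] 0.01013173678213565
```

View pics/l1.png

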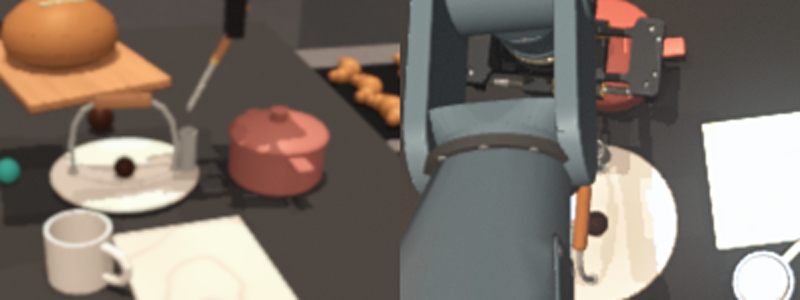

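The fork leans outward, with its tip just above the cup: side native (274,154), cup mouth ≈(273,164). I'll measure the tip and mouth in one zoomed crop.

Run:
```python
from h import *
np.set_printoptions(precision=4,suppress=True)
c=robot.camera("side"); save(c,"zoom",(235,120,315,195),7)
def onplane(px,p0,n):
    o,d=ray(c,px); return o+d*((p0-o)@n)/(d@n)
n=np.array([.1045,.9945,0]) # plane containing dish x axis & z
p0=np.array([.630,.165,0])
for z in(.017,.072,.1): 
  for dx in(-.012,0,.012): print(z,dx,P(c,p0+[dx*.9945,-dx*.1045,z]))
for px in((274,154),(275,154),(274,153)): print(px,onplane(px,p0,n))
t=np.array([.690,.1575,.2074])-.0507*np.array([.9945,-.1045,0])-[0,0,.0935]; print("pred tip",t,P(c,t),"grasp",P(c,[.69,.1575,.2264]))
```

```text
0.017 -0.012 [268.3882 183.7314]
0.017 0 [272.7638 183.5819]
0.017 0.012 [277.1327 183.4327]
0.072 -0.012 [268.6115 165.4464]
0.072 0 [273.1077 165.3073]
0.072 0.012 [277.5968 165.1684]
0.1 -0.012 [268.7299 155.744 ]
0.1 0 [273.2901 155.6107]
0.1 0.012 [277.843  155.4776]
(274, 154) [0.6318 0.1648 0.1045]
(275, 154) [0.6344 0.1645 0.1044]
(274, 153) [0.6317 0.1648 0.1074]
pred tip [0.6396 0.1628 0.1139] [277.1624 150.7667] grasp [298.687  107.7906]
```

View pics/zoom.png

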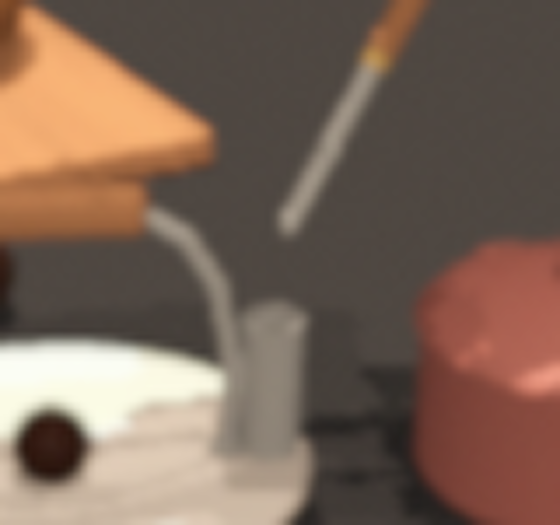

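Emit:
servo_tool:
  rows: [1, -0.002, -0.002, 0, 0, 1, 0, 0, 0.01, 0, 1, 0, 0, 0.012, 0, 1, 0, 0, 0.008, 0, 1, -0.003, 0, 0.006, 0]

```text
time: 12.6
position: [0.6844, 0.16, 0.1682]
tool_rot: [0.999, -0.053, -0.001, 0.0]
ft_force: [-0.3, -0.2, -0.2]
grip_width: 0.0104
grip_force: 20.0
```

Emit:
servo_tool:
  rows: [1, -0.003, 0, 0.006, 0, 1, -0.002, 0, 0.005, 0, 1, 0, 0, 0, 0, 1, 0, 0, 0, 0]

```text
time: 12.93
position: [0.68, 0.1607, 0.1595]
tool_rot: [0.999, -0.053, -0.0, 0.0]
ft_force: [0.5, -0.4, -0.2]
grip_width: 0.0103
grip_force: 20.0
```

Run:
```python
from h import *
c=robot.camera("side"); save(c,"in1",(215,110,315,195),6)
print(robot.get_obs()["position"],robot.get_obs()["ft_force"])
```

```text
[0.68044285 0.16074627 0.16009917] [0.70245155 0.68372856 0.9540792 ]
```

View pics/in1.png

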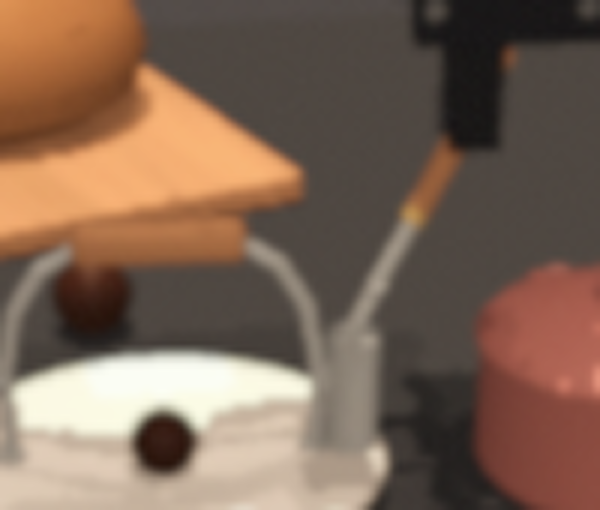

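The shank now enters the cup mouth, crop (355,325). The pot and arch are clear. Next I lighten the grip and pivot the fork upright in the cup.

Emit:
servo_tool:
  rows: [1, 0, 0, 0, 0, 1, 0, 0, 0, 0, 1, -0.003, 0, 0, 0, 1, -0.005, 0, 0, 0, 1, -0.005, 0, 0, 0]
  newtons: 5

```text
time: 13.4
position: [0.6673, 0.162, 0.1602]
tool_rot: [0.999, -0.053, 0.001, 0.0]
ft_force: [0.4, -0.2, 0.5]
grip_width: 0.0105
grip_force: 5.0
```

Emit:
servo_tool:
  rows: [1, -0.005, 0, 0, 0, 1, -0.005, 0, 0, 0, 1, -0.005, 0, 0, 0, 1, -0.005, 0, 0, 0, 1, -0.003, 0, 0, 0]

```text
time: 13.82
position: [0.6436, 0.1647, 0.16]
tool_rot: [0.999, -0.053, -0.0, -0.0]
ft_force: [1.5, -0.4, 0.5]
grip_width: 0.0108
grip_force: 5.0
```

Emit:
servo_tool:
  rows: [1, 0, 0, 0.004, 0, 1, 0, 0, 0.004, 0, 1, 0, 0, 0, 0]

```text
time: 14.07
position: [0.6436, 0.1646, 0.1505]
tool_rot: [0.999, -0.053, -0.001, 0.0]
ft_force: [-0.7, -0.5, -1.2]
grip_width: 0.0109
grip_force: 5.0
```

Run:
```python
from h import *
c=robot.camera("side"); save(c,"in2",(215,110,315,195),6)
print(robot.get_obs()["position"],robot.get_obs()["ft_force"])
for q in("dish_cup","dish_mid","fork_mid"):
    for r in robot.place_of(c,q)[:1]: print(q,r["score"],r["at"])
```

```text
[0.64389188 0.16454819 0.15076062] [0.092544   0.23834786 0.0300864 ]
dish_cup 0.9 [0.6295, 0.1625, 0.0139]
dish_mid 0.75 [0.5489, 0.1733, 0.0028]
fork_mid 0.38 [0.6394, 0.1642, 0.1172]
```

View pics/in2.png

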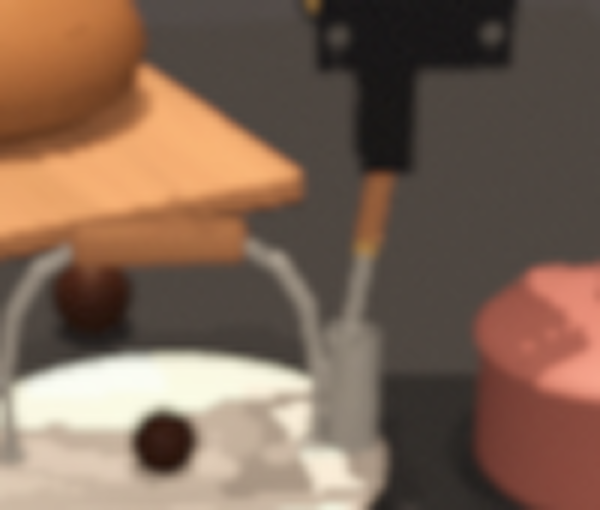

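Emit:
servo_tool:
  rows: [1, -0.001, 0, 0.006, 0, 1, -0.001, 0, 0.008, 0, 1, -0.001, 0, 0.008, 0, 1, 0, 0, 0.005, 0, 1, 0, 0, 0, 0]

```text
time: 14.68
position: [0.6415, 0.1648, 0.124]
tool_rot: [0.999, -0.053, -0.0, 0.0]
ft_force: [1.3, 0.2, 1.0]
grip_width: 0.0105
grip_force: 5.0
```

Emit:
servo_tool:
  rows: [0.6, 0, 0, 0, 0, 0.4, 0, 0, 0, 0, 0.2, 0, 0, 0, 0, 0, 0, 0, 0, 0, 0, 0, 0, 0, 0]

```text
time: 15.1
position: [0.6413, 0.1649, 0.1247]
tool_rot: [0.999, -0.053, -0.0, -0.0]
ft_force: [0.8, -0.6, -0.8]
grip_width: 0.036
grip_force: 0.0
```

Run:
```python
from h import *
c=robot.camera("side"); save(c,"rel",(215,110,315,195),6)
o=robot.get_obs(); print(o["position"],o["ft_force"],o["grip_width"])
for q in("dish_cup","dish_mid","fork_mid","praline_center"):
    for r in robot.place_of(c,q)[:2]: print(q,r["score"],r["at"])
```

```text
[0.64134102 0.16489925 0.12481788] [-1.24530592 -0.01906558 -0.29894183] 0.038954916885536886
dish_cup 0.55 [0.6299, 0.164, 0.016]
dish_mid 0.9 [0.549, 0.1709, 0.0027]
praline_center 0.69 [0.5376, 0.3405, 0.0199]
praline_center 0.47 [0.5483, 0.1731, 0.0199]
```

View pics/rel.png

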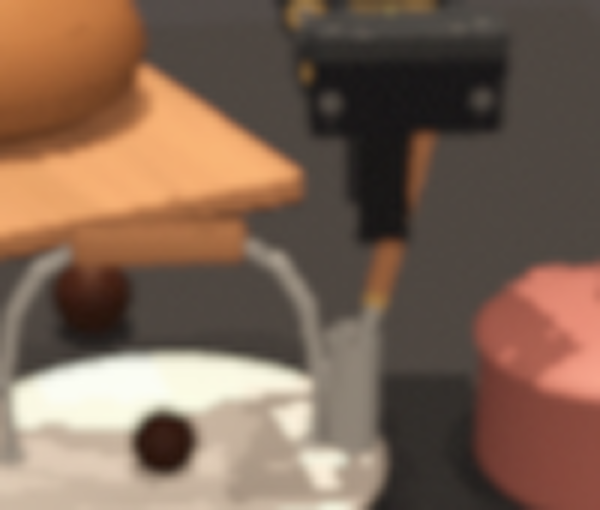

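The fork stands free in the cup, leaning slightly outward: handle crop (420,140)→(375,305). The praline is still at its place, crop (163,442). Next I retract and triangulate the grip.

Emit:
servo_tool:
  rows: [0, 0, 0, -0.01, 0, 0, 0, 0, -0.02, 0, 0, 0, 0, -0.025, 0, 0, 0, 0, -0.025, 0, 0, 0, 0, 0, 0]

```text
time: 15.77
position: [0.6452, 0.1653, 0.2116]
tool_rot: [0.999, -0.053, 0.006, -0.001]
ft_force: [1.8, 1.1, 0.4]
grip_width: 0.0435
grip_force: 0.0
```

Run:
```python
from h import *
np.set_printoptions(precision=4,suppress=True)
c=robot.camera("side");t=robot.camera("top")
print(tri(c,(241.5,150.3),t,(180.5,208.7)))
for n,k in(("side",c),("top",t)):
    r=robot.place_of(k,"dish_grip"); print(n,[(round(x["score"],2),x["at"]) for x in r[:2]])
    h=cv2.cvtColor(k["pixels"],cv2.COLOR_RGB2HSV); m=(h[...,0]<15)&(h[...,1]>130)&(h[...,2]>90)
    roi=np.zeros(m.shape,bool); 
    if n=="side": roi[144:157,226:258]=1
    else: roi[185:230,170:188]=1
    ys,xs=np.nonzero(m&roi); 
    if len(xs): print("hsv",len(xs),xs.mean(),ys.mean(),xs.min(),xs.max(),ys.min(),ys.max())
for p in((.548,.1735,.118),): print(P(c,p),P(t,p))
for q in("fork_mid","dish_cup"):
  for k in(c,t): print(q,[(round(x["score"],2),x["at"]) for x in robot.place_of(k,q)[:1]])
o=robot.get_obs(); print(o["time"],o["position"])
```

```text
(array([0.5476, 0.1727, 0.1179]), np.float64(0.00010801129430337665))
side [(0.82, [0.5472, 0.1717, 0.1195])]
hsv 298 240.2013422818792 148.55704697986576 226 257 144 155
top [(0.58, [0.5456, 0.1747, 0.117])]
hsv 7 184.0 196.0 184 184 193 199
[241.6415 150.1402] [180.134  208.5443]
fork_mid [(0.49, [0.6458, 0.1645, 0.0943])]
fork_mid [(0.51, [0.6386, 0.1599, 0.0923])]
dish_cup [(0.78, [0.6291, 0.1652, 0.0212])]
dish_cup [(0.57, [0.63, 0.1662, 0.0158])]
16.1667 [0.6407 0.1648 0.2036]
```

Emit:
servo_tool:
  rows: [0, -0.014, 0.0008, 0, 0, 0, -0.03, 0.001, 0, 0, 0, -0.03, 0, 0, 0, 0, -0.0195, 0, 0, 0, 0, 0, 0, 0, 0]

```text
time: 16.58
position: [0.5426, 0.1735, 0.2038]
tool_rot: [0.999, -0.053, -0.004, 0.0]
ft_force: [-0.1, -0.2, -0.4]
grip_width: 0.0438
grip_force: 0.0
```

Emit:
servo_tool:
  rows: [0, 0, 0, 0.015, 0, 0, 0, 0, 0.025, 0, 0, 0, 0, 0.025, 0, 0, 0, 0, 0.02, 0, 0, 0, 0, 0.01, 0]

```text
time: 17.0
position: [0.5474, 0.1727, 0.107]
tool_rot: [0.999, -0.053, -0.002, 0.0]
ft_force: [0.4, 0.4, 0.1]
grip_width: 0.0435
grip_force: 0.0
```

Emit:
servo_tool:
  rows: [0, 0, 0, 0.008, 0, 0, 0, 0, 0, 0, 0, 0, 0, 0, 0]

```text
time: 17.25
position: [0.549, 0.1731, 0.102]
tool_rot: [0.999, -0.053, 0.0, -0.0]
ft_force: [0.7, 0.4, -0.3]
grip_width: 0.0435
grip_force: 0.0
```

Emit:
servo_tool:
  rows: [0.2, 0, 0, 0, 0, 0.3, 0, 0, 0, 0, 0.4, 0, 0, 0, 0, 0.45, 0, 0, 0, 0, 0.5, 0, 0, 0, 0]
  newtons: 5

```text
time: 17.67
position: [0.5485, 0.1731, 0.1024]
tool_rot: [0.999, -0.053, 0.0, -0.0]
ft_force: [0.1, -0.2, -0.1]
grip_width: 0.0246
grip_force: 0.0
```

Emit:
servo_tool:
  rows: [0.55, 0, 0, 0, 0, 0.6, 0, 0, 0, 0, 0.65, 0, 0, 0, 0, 0.7, 0, 0, 0, 0, 0.8, 0, 0, 0, 0]

```text
time: 18.08
position: [0.5483, 0.173, 0.1019]
tool_rot: [0.999, -0.053, 0.0, 0.0]
ft_force: [0.2, -0.4, 0.3]
grip_width: 0.0162
grip_force: 5.0
```

Emit:
servo_tool:
  rows: [1, 0, 0, 0, 0, 1, 0, 0, 0, 0, 1, 0, 0, 0, 0]

```text
time: 18.33
position: [0.5483, 0.173, 0.1019]
tool_rot: [0.999, -0.053, -0.0, 0.0]
ft_force: [-0.6, 0.6, 0.8]
grip_width: 0.0161
grip_force: 5.0
```

Emit:
servo_tool:
  rows: [1, 0, 0, 0, 0, 1, 0, 0, 0, 0, 1, 0, 0, 0, 0]
  newtons: 45

```text
time: 18.58
position: [0.5483, 0.173, 0.1019]
tool_rot: [0.999, -0.053, -0.0, 0.0]
ft_force: [-0.2, 0.1, 1.1]
grip_width: 0.0152
grip_force: 44.9
```

```bash
cat > st.py <<'E'
from h import *
np.set_printoptions(precision=4,suppress=True)
for k in("side","top"):
  c=robot.camera(k)
  for q in("fork_mid","dish_mid","dish_cup","praline_center","dish_grip"):
    for r in robot.place_of(c,q)[:3]:
      if r["score"]>.3: print(k,q,round(r["score"],2),r["at"])
o=robot.get_obs(); print(o["time"],o["position"],o["tool_rot"],o["q"],o["ft_force"],o["moment"],o["grip_width"])
E
python3 st.py
```

```text
side fork_mid 0.66 [0.6452, 0.1633, 0.0929]
side dish_mid 0.61 [0.5495, 0.1738, -0.0004]
side dish_cup 0.72 [0.6292, 0.1647, 0.0183]
side praline_center 0.68 [0.5456, 0.1741, 0.0238]
side praline_center 0.63 [0.5981, -0.06, 0.0039]
side praline_center 0.61 [0.5372, 0.3407, 0.0205]
top fork_mid 0.54 [0.6386, 0.159, 0.0952]
top dish_mid 0.64 [0.5495, 0.1718, 0.0047]
top dish_cup 0.6 [0.6291, 0.1688, 0.0162]
top praline_center 0.59 [0.388, 0.2026, 0.0119]
19.1833 [0.5483 0.173  0.1019] [ 0.9986 -0.0533 -0.      0.    ] [ 0.1114  0.6253  1.6635 -0.      0.8529  1.7889] [-0.145  -0.0227  1.0585] [-0.117   0.2356  0.0931] 0.015534416186403336
```

Emit:
servo_tool:
  rows: [1, 0, 0, -0.001, 0, 1, 0, 0, -0.002, 0, 1, 0, 0, -0.003, 0, 1, 0, 0, -0.004, 0, 1, 0, 0, -0.005, 0]

```text
time: 19.6
position: [0.5478, 0.173, 0.1167]
tool_rot: [0.999, -0.053, -0.001, 0.0]
ft_force: [-0.1, 0.3, -4.5]
grip_width: 0.0155
grip_force: 45.0
```

Emit:
servo_tool:
  rows: [1, 0, 0, -0.006, 0, 1, 0, 0, -0.007, 0, 1, 0, 0, -0.008, 0, 1, 0, 0, -0.008, 0, 1, 0, 0, -0.008, 0]

```text
time: 20.02
position: [0.5484, 0.1731, 0.155]
tool_rot: [0.999, -0.053, 0.0, -0.0]
ft_force: [-0.2, -1.2, -5.5]
grip_width: 0.0158
grip_force: 45.0
```

Emit:
servo_tool:
  rows: [1, 0, 0, -0.008, 0, 1, 0, 0, -0.008, 0, 1, 0, 0, -0.008, 0, 1, 0, 0, -0.008, 0, 1, 0, 0, -0.008, 0]

```text
time: 20.43
position: [0.5482, 0.173, 0.1947]
tool_rot: [0.999, -0.053, -0.0, -0.0]
ft_force: [0.5, 0.4, -5.2]
grip_width: 0.0155
grip_force: 45.0
```

Emit:
servo_tool:
  rows: [1, 0, 0, -0.008, 0, 1, 0, 0, -0.008, 0, 1, 0, 0, -0.008, 0, 1, 0, 0, -0.007, 0, 1, 0, 0, -0.006, 0]

```text
time: 20.85
position: [0.5484, 0.1731, 0.2318]
tool_rot: [0.999, -0.053, 0.0, -0.0]
ft_force: [-0.2, 0.3, -4.6]
grip_width: 0.0157
grip_force: 45.0
```

Emit:
servo_tool:
  rows: [1, 0, 0, -0.005, 0, 1, 0, 0, -0.004, 0, 1, 0, 0, -0.003, 0, 1, 0, 0, -0.002, 0, 1, 0, 0, -0.001, 0]

```text
time: 21.27
position: [0.5483, 0.173, 0.246]
tool_rot: [0.999, -0.053, -0.0, -0.0]
ft_force: [0.1, -0.1, -5.0]
grip_width: 0.0156
grip_force: 45.0
```

```bash
python3 st.py
```

```text
side fork_mid 0.74 [0.6436, 0.1626, 0.2389]
side dish_mid 0.7 [0.6293, 0.1684, 0.1596]
side dish_mid 0.63 [0.5496, 0.1747, 0.1468]
side dish_cup 0.79 [0.6312, 0.1639, 0.16]
side praline_center 0.71 [0.5376, 0.3391, 0.0203]
side praline_center 0.64 [0.3919, 0.2021, 0.0152]
side praline_center 0.51 [0.5473, 0.1722, 0.1685]
side dish_grip 0.69 [0.5485, 0.1736, 0.2633]
top fork_mid 0.49 [0.6409, 0.1596, 0.2376]
top dish_mid 0.71 [0.5472, 0.1724, 0.1442]
top dish_cup 0.91 [0.6301, 0.1645, 0.1618]
top praline_center 0.6 [0.3864, 0.1997, 0.0141]
top praline_center 0.5 [0.5311, 0.3364, 0.022]
21.8667 [0.5482 0.173  0.2458] [ 0.9986 -0.0533 -0.0001  0.    ] [ 0.1114  0.4334  1.5341 -0.0001  1.1742  1.7888] [-0.0858 -0.1985 -5.4517] [-0.0779  0.1922  0.0159] 0.015621333931389654
```

Lifted level. Now the quarter turn.

Emit:
servo_tool:
  rows: [1, 0, 0, 0, -0.5, 1, 0, 0, 0, -1, 1, 0, 0, 0, -1.5, 1, 0, 0, 0, -2, 1, 0, 0, 0, -2.5]

```text
time: 22.28
position: [0.5483, 0.173, 0.2459]
tool_rot: [1.0, 0.013, 0.0, -0.0]
ft_force: [0.3, 0.1, -5.3]
grip_width: 0.0153
grip_force: 45.0
```

Emit:
servo_tool:
  rows: [1, 0, 0, 0, -3, 1, 0, 0, 0, -3.5, 1, 0, 0, 0, -4, 1, 0, 0, 0, -4, 1, 0, 0, 0, -4]

```text
time: 22.7
position: [0.5483, 0.173, 0.2459]
tool_rot: [0.985, 0.175, 0.0, 0.0]
ft_force: [-0.1, 0.1, -5.0]
grip_width: 0.0153
grip_force: 45.0
```

Emit:
servo_tool:
  rows: [1, 0, 0, 0, -4, 1, 0, 0, 0, -4, 1, 0, 0, 0, -4, 1, 0, 0, 0, -4, 1, 0, 0, 0, -4]

```text
time: 23.12
position: [0.5483, 0.173, 0.2459]
tool_rot: [0.939, 0.343, 0.0, 0.0]
ft_force: [-0.1, 0.3, -5.9]
grip_width: 0.0155
grip_force: 45.0
```

Emit:
servo_tool:
  rows: [1, 0, 0, 0, -4, 1, 0, 0, 0, -4, 1, 0, 0, 0, -4, 1, 0, 0, 0, -4, 1, 0, 0, 0, -4]

```text
time: 23.53
position: [0.5483, 0.173, 0.2459]
tool_rot: [0.865, 0.501, 0.0, 0.0]
ft_force: [0.1, 0.4, -4.5]
grip_width: 0.0157
grip_force: 45.0
```

Emit:
servo_tool:
  rows: [1, 0, 0, 0, -4, 1, 0, 0, 0, -4, 1, 0, 0, 0, -4, 1, 0, 0, 0, -4, 1, 0, 0, 0, -4]

```text
time: 23.95
position: [0.5483, 0.173, 0.2459]
tool_rot: [0.765, 0.644, 0.0, 0.0]
ft_force: [0.0, 0.5, -5.2]
grip_width: 0.0154
grip_force: 45.0
```

Emit:
servo_tool:
  rows: [1, 0, 0, 0, -3.5, 1, 0, 0, 0, -3, 1, 0, 0, 0, -2.5, 1, 0, 0, 0, -1.5, 1, 0, 0, 0, -0.9]

```text
time: 24.37
position: [0.5483, 0.173, 0.2459]
tool_rot: [0.698, 0.716, 0.0, 0.0]
ft_force: [-0.1, 0.0, -4.6]
grip_width: 0.0156
grip_force: 45.0
```

Emit:
servo_tool:
  rows: [1, 0, 0, 0, 0, 1, 0, 0, 0, 0, 1, 0, 0, 0, 0]

```text
time: 24.62
position: [0.5483, 0.173, 0.2459]
tool_rot: [0.699, 0.715, 0.0, 0.0]
ft_force: [0.9, 0.3, -5.5]
grip_width: 0.0161
grip_force: 45.0
```

```bash
python3 st.py
```

```text
side dish_mid 0.65 [0.5483, 0.171, 0.1482]
side dish_cup 0.85 [0.5458, 0.2543, 0.1596]
side praline_center 0.46 [0.3913, 0.2046, 0.0169]
side dish_grip 0.71 [0.5483, 0.1724, 0.2642]
top dish_mid 0.69 [0.5511, 0.1719, 0.1452]
top praline_center 0.69 [0.5957, -0.3567, 0.0002]
top praline_center 0.46 [0.529, 0.3364, 0.0209]
top praline_center 0.45 [0.3904, 0.2022, 0.0168]
25.2167 [0.5483 0.173  0.2458] [ 0.6991  0.715  -0.     -0.    ] [ 0.1114  0.4333  1.534  -0.      1.1742  0.0889] [ 0.6184  0.1592 -5.0717] [-0.1274  0.04   -0.0138] 0.015418214698304074
```

Emit:
servo_tool:
  rows: [1, 0, 0, 0, -0.7, 1, 0, 0, 0, -1.3, 1, 0, 0, 0, -1.3, 1, 0, 0, 0, -0.7, 1, 0, 0, 0, 0]

```text
time: 25.63
position: [0.5483, 0.1731, 0.2459]
tool_rot: [0.673, 0.739, 0.0, 0.0]
ft_force: [-0.4, -0.0, -5.1]
grip_width: 0.0157
grip_force: 44.9
```

Emit:
servo_tool:
  rows: [1, -0.0005, 0.0001, 0, 0, 1, -0.0015, 0.0002, 0, 0, 1, -0.0025, 0.0003, 0, 0, 1, -0.0035, 0.0004, 0, 0, 1, -0.0045, 0.0006, 0, 0]

```text
time: 26.05
position: [0.551, 0.1605, 0.2458]
tool_rot: [0.674, 0.739, -0.0, -0.0]
ft_force: [-0.7, 0.0, -4.9]
grip_width: 0.0157
grip_force: 45.0
```

Emit:
servo_tool:
  rows: [1, -0.0055, 0.0007, 0, 0, 1, -0.0065, 0.0008, 0, 0, 1, -0.0075, 0.0009, 0, 0, 1, -0.0083, 0.001, 0, 0, 1, -0.0083, 0.001, 0, 0]

```text
time: 26.47
position: [0.559, 0.1241, 0.2459]
tool_rot: [0.674, 0.739, -0.0, 0.0]
ft_force: [-0.3, -0.3, -5.2]
grip_width: 0.0157
grip_force: 45.0
```

Emit:
servo_tool:
  rows: [1, -0.0083, 0.001, 0, 0, 1, -0.0083, 0.001, 0, 0, 1, -0.0083, 0.001, 0, 0, 1, -0.0083, 0.001, 0, 0, 1, -0.0083, 0.001, 0, 0]

```text
time: 26.88
position: [0.5677, 0.0834, 0.2459]
tool_rot: [0.674, 0.739, 0.0, 0.0]
ft_force: [0.6, -1.4, -5.2]
grip_width: 0.0155
grip_force: 45.0
```

Emit:
servo_tool:
  rows: [1, -0.0083, 0.001, 0, 0, 1, -0.0083, 0.001, 0, 0, 1, -0.0083, 0.001, 0, 0, 1, -0.0083, 0.001, 0, 0, 1, -0.0083, 0.001, 0, 0]

```text
time: 27.3
position: [0.5765, 0.0427, 0.2458]
tool_rot: [0.674, 0.739, -0.0, 0.0]
ft_force: [-1.1, -0.4, -4.7]
grip_width: 0.0158
grip_force: 45.0
```

Emit:
servo_tool:
  rows: [1, -0.0083, 0.001, 0, 0, 1, -0.0083, 0.001, 0, 0, 1, -0.0083, 0.001, 0, 0, 1, -0.0083, 0.001, 0, 0, 1, -0.0083, 0.001, 0, 0]

```text
time: 27.72
position: [0.5853, 0.0018, 0.2458]
tool_rot: [0.674, 0.739, -0.0, -0.0]
ft_force: [-0.6, 0.2, -4.3]
grip_width: 0.0155
grip_force: 45.0
```

Emit:
servo_tool:
  rows: [1, -0.0083, 0.001, 0, 0, 1, -0.0083, 0.001, 0, 0, 1, -0.0083, 0.001, 0, 0, 1, -0.0083, 0.001, 0, 0, 1, -0.0083, 0.001, 0, 0]

```text
time: 28.13
position: [0.5941, -0.0391, 0.2458]
tool_rot: [0.674, 0.739, -0.0, -0.0]
ft_force: [0.1, -0.6, -4.2]
grip_width: 0.0159
grip_force: 45.0
```

Emit:
servo_tool:
  rows: [1, -0.0075, 0.0009, 0, 0, 1, -0.0065, 0.0008, 0, 0, 1, -0.0055, 0.0007, 0, 0, 1, -0.0045, 0.0006, 0, 0, 1, -0.0035, 0.0004, 0, 0]

```text
time: 28.55
position: [0.6, -0.0659, 0.2458]
tool_rot: [0.674, 0.739, -0.0, 0.0]
ft_force: [-0.0, -0.6, -4.9]
grip_width: 0.0153
grip_force: 45.0
```

Emit:
servo_tool:
  rows: [1, -0.0025, 0.0003, 0, 0, 1, -0.0015, 0.0002, 0, 0, 1, -0.0005, 0.0001, 0, 0, 1, 0, 0, 0, 0, 1, 0, 0, 0, 0]

```text
time: 28.97
position: [0.6008, -0.0695, 0.2458]
tool_rot: [0.674, 0.739, 0.0, -0.0]
ft_force: [-0.1, -0.1, -5.0]
grip_width: 0.0157
grip_force: 45.0
```

Emit:
servo_tool:
  rows: [1, 0, 0, 0, 0, 1, 0, 0, 0, 0, 1, 0, 0, 0, 0, 1, 0, 0, 0, 0, 1, 0, 0, 0, 0]

```text
time: 29.38
position: [0.6009, -0.0697, 0.2459]
tool_rot: [0.674, 0.739, 0.0, 0.0]
ft_force: [0.0, -0.3, -4.4]
grip_width: 0.0154
grip_force: 45.0
```

Emit:
servo_tool:
  rows: [1, 0, 0, 0, 0, 1, 0, 0, 0, 0, 1, 0, 0, 0, 0, 1, 0, 0, 0, 0, 1, 0, 0, 0, 0]

```text
time: 29.8
position: [0.6009, -0.0698, 0.2458]
tool_rot: [0.674, 0.739, -0.0, -0.0]
ft_force: [-0.6, -0.4, -4.8]
grip_width: 0.0154
grip_force: 45.0
```

```bash
python3 st.py
```

```text
side fork_mid 0.46 [0.5955, 0.0255, 0.2356]
side dish_mid 0.95 [0.6053, -0.0716, 0.146]
side dish_cup 0.84 [0.5897, 0.0115, 0.1596]
side praline_center 0.72 [0.604, -0.0698, 0.1691]
side praline_center 0.69 [0.534, 0.3385, 0.0182]
side praline_center 0.65 [0.391, 0.199, 0.0165]
side dish_grip 0.77 [0.6018, -0.0739, 0.2647]
top fork_mid 0.63 [0.5917, 0.0216, 0.2362]
top dish_mid 0.7 [0.6044, -0.0736, 0.1491]
top dish_cup 0.92 [0.5896, 0.0154, 0.1603]
top praline_center 0.71 [0.5298, 0.3381, 0.0216]
top praline_center 0.61 [0.3903, 0.2005, 0.0139]
30.4 [ 0.6009 -0.0697  0.2459] [ 0.6737  0.739  -0.      0.    ] [-0.3001  0.4752  1.4586 -0.      1.2078 -0.3924] [-0.962  -0.2208 -5.8887] [-0.1329  0.0291 -0.0256] 0.01591098928331146
```

```bash
python3 -c "
from rig import robot
print(robot.hand_in())"
```

```text
the job is handed in; nothing more can be done
None
```

I handed the job in at about 30 s. The fork is standing in the dish's cup, and the dish is held level over the middle of the slab, about 14 cm above the counter, with the praline still centred. The hand-in returned no verdict, so this rests on the last camera readings.

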